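# Stand the comb in the vanity drawer's rack and shut the drawer

### The arm

A 6-joint arm with a two-finger parallel gripper is mounted at the origin on the work surface. World frame = base frame: x ahead of the robot, y to its left, z up, the work surface at z = 0. Lengths are in m, angles in rad, forces in N, time in s.
With the tool pointing down it reaches from about 0.375 to 0.975 m from the base axis. Payload 3.8 kg.
Tool frame: the origin (TCP) lies at the very end of the fingers, on their centre line; the grasp point (between the pads) lies 19 mm behind it; z points along the fingers, y is the direction in which the jaws open and shut (so a half turn about z gives the same grasp; the last joint's range is limited). The gripper opens to 85 mm and grips with 20 to 120 N. Pads are 22 mm wide; open, the fingers measure 114 mm over their backs; the gripper's body (76 mm by 85 mm) begins 54 mm behind the grasp point. The pads swing forward as they close: fully open they stand 13 mm farther back than shut.
Start: joints at [1.113, 0.264, 1.604, -0, 1.274, -0.037], TCP at [0.276, 0.616, 0.231] pointing down, gripper open.
Joint ranges: [-2.63, 2.63], [-0.94, 2.18], [0.31, 2.57], [-1.31, 4.45], [0, 2.66], [-2.55, 2.55]. Speed limits (rad/s): [2.57, 2.57, 3.14, 3.14, 3.14, 3.14].

### API

Orientations are given as a rotation vector (axis times angle).
In Python, from workcell import read_state, read_camera, camera_info, finish_job gives the robot as it stands. The module is installed in compiled form; this text tells all that it offers.
- The arm moves only by the tool play_rows, never from a script. Its argument "motion" is a list of rows, each a list of 5 numbers: the shift along the tool's x, y, z in units of 1000 mm (1.0 is 1000 mm), then the turn about the tool's z in units of 2 pi rad (1.0 is 2 pi rad), then the finger opening in mm, from 0 to 85.4. A call has 1 to 5 rows; each row shifts and turns the commanded pose from where the row before left it, along the tool's axes as they then stand; what a row does not reach is not made up. A row lasts 1/8 s, in which the tool goes at most 62.5 mm and 10.7 degrees, less where a joint would pass 70% of its speed; a pose out of reach is approached as far as the arm can. A call with a number of a shift or a turn outside -1 to 1 is refused whole. A call with a gripper value outside its range is refused whole. The fingers move at their own pace and stop on an object; "squeeze" is the grip in N (left out, the last holds). Time passes only in rows, so rows that do not move let the fingers close. It gives the time, the measured TCP pose, the force and the opening at its end, in the units of the state.
- read_state(): the state, without advancing time (a new reading comes with each control period).
- read_camera(name): name is "scene" or "top"; returns the picture (420x560x3 uint8, red, green, blue); there is no depth.
- camera_info(name): a dict with "intrinsics" (3x3 intrinsics, pixels), "dist_coeffs" ([k1, k2, p1, p2, k3] as OpenCV has them; the pictures are not rectified), "pose" (4x4, takes a point from camera to world coordinates). Camera axes: x right, y down, z forward; pixel columns grow to the right and rows downward; lengths in m; the calibration is good to about 2 mm. A picture is of the moment at which its call begins. camera_info takes no time and is no camera call.
- finish_job(): hands the job in, once; it reports no verdict.
The state is a dict: "time": time; "q": joint angles; "joint_vel": joint speeds; "joint_torque": joint torques, N m; "tool_pos": TCP position; "tcp_rot": TCP orientation; "wrist_force": force on the tool from outside, world axes, zero at the start; "torque": the same for the moment, N m; "width": opening from 0.0 (shut) to 1.0 (fully open).
Only numpy, scipy, OpenCV 4.12 (cv2) and the standard library are available. Lean on these libraries where they do the work, as an engineer would, in place of code of your own. Each camera call takes 0.05 s, during which the arm holds its last target. There are 200 camera calls.

### The job

Put the wide wooden comb away: stand it on edge, teeth down and spine up, all the way down in the wide middle slot of the rack in the open drawer, then slide the drawer fully shut. It lies flat now; the slanting steel rest is there for changing your grip on it. Leave the soap dish, the pump bottle and the tongue scraper where they are.

Things in the scene. Friction and masses are not known exactly. Their poses are not given: they have to be found in the camera images.
- comb: Loose wide-toothed comb of light wood: a flat slab 150 (x) by 56 (y) by 9 mm thick (z), 50 to 100 g, lying flat on the ledge at the start. Origin: centre of its underside. +y points from the teeth to the spine (the spine half is solid; the teeth fill the -y half and end in a straight line); +z up at the start.
- comb_center (a point): The middle of the comb's slab, 4.5 mm above the body origin along z; same axes as the comb.
- rest: Fixed slanting steel rest for changing grip. Base plate 130 (x) by 90 (y) by 6 mm, origin under its centre, z up. Two 8 mm wide prongs at x = -50 and +50 mm rise at 45 degrees towards -y. The comb can lie across both, long side along x, face looking to +y and up, teeth down against the lips. Friction and the lips alone hold it. Between the prongs there is nothing but the base plate.
- rest_seat (a point): Midway between the prongs: inner corner where the sloping face (it runs up towards -y +z) meets the lips, 22 mm in +y and 45 mm in z from the rest's origin; axes of the rest. The lips stand 11 mm proud of the slope. The slope is 40 mm long, so the comb's upper 16 mm stands free, and a finger fits behind it and below its lower edge between the prongs.
- vanity: Fixed white box on the ledge, 180 (x) by 210 (y) by 100 mm high, origin at the centre of its underside, x pointing from its front to its back; its single drawer slides out towards -x.
- drawer (a joint): How far the drawer is out, in m: 0 shut, 0.14 the end of travel; it starts 0.115 to 0.14 out. It slides with about 1.5 N of friction and stays where it is left.
- slot (a point): Moves with the drawer: centre of the floor of the wide slot, 16 mm above the ledge; axes of the vanity. Slot 13 mm wide (x), 180 long (y), between ribs 20 high and 5 thick; on either side a 5 mm slot and one more rib. Drawer sides end 30 mm above the slot floor, the front panel 72 mm; its inner face is 58 mm in front (-x) of the slot. Drawer 115 mm out: slot 57 mm in front of the box.
- drawer_front (a point): On the drawer, moves with it: the centre of the outer face of the flat front panel (12 mm thick, 206 mm wide, 78 mm high, with a flat grey finger mark near its top); axes of the vanity. Push here to shut it.
- soap_dish: Bystander: oval white soap dish with a bar of soap, 124 by 80 mm (long side along its x), 36 mm high; origin centre of underside.
- pump: Bystander: closed matte black pump dispenser, 68 mm diameter, 170 mm high; origin centre of underside.
- scraper: Bystander: flat U-shaped stainless tongue scraper, 128 by 50 mm (long side along its x), 6 mm thick, lying on the ledge; origin at its middle on the ledge.
Things that resemble listed ones, but are neither listed nor needed, are in the scene too. Of the things that look like the comb, the largest one is meant.

How it is judged:
By the outcome, as a careful person would: the job done as asked, in the order asked, and still so for the second after the job is handed in, with the robot touching nothing.
It also fails if it takes over 72 s, if anything falls off the work surface, if the arm or the gripper's body presses on something with over 40 N, if the wrist force passes 120 N, or if a joint passes its speed limit or range.

## Working session

There is one attempt and no reset: what is moved stays moved. The work goes in short steps, Python scripts to look and compute and a tool call to move; the robot and the scene stay as the last step left them, time stands still between calls to the robot, and variables do not carry over. Pictures are saved under pics/ and viewed, about 8 in all and at most 12, crops included, and the job is handed in when it is done.

Besides the shell and the picture viewer there is one more tool, called after "Emit:" as name(argument=value, ...), one argument or row to a line, values as JSON. play_rows: Moves the arm, as the interface text tells. Shifts and turns lie within -1 to 1; 1 stands for 1000 mm of shift or 2 pi rad of turn. Its arguments: {"type":"object","properties":{"motion":{"type":"array","items":{"type":"array","items":{"type":"number"}}},"squeeze":{"type":"number"}},"required":["motion"]}

```bash
mkdir -p pics; python3 - <<'E'
from workcell import *
import cv2
for n in("scene","top"):
    i=camera_info(n);print(n,i["intrinsics"],i["dist_coeffs"],i["pose"])
    cv2.imwrite(f"pics/{n}0.png",read_camera(n)[:,:,::-1])
print(read_state())
E
```

```text
scene [[492.6287282    0.         282.08137385]
 [  0.         492.6287282  211.46946921]
 [  0.           0.           1.        ]] [-0.10411478  0.          0.          0.          0.        ] [[-0.77666003  0.44402632 -0.44681072  1.05243523]
 [ 0.6299153   0.54471993 -0.55361261  0.69608666]
 [-0.00243187 -0.7114217  -0.70276117  0.82370559]
 [ 0.          0.          0.          1.        ]]
top [[460.69122728   0.         273.88357713]
 [  0.         460.69122728 197.21862454]
 [  0.           0.           1.        ]] [-0.00073858  0.          0.          0.          0.        ] [[-2.76361222e-03 -9.92609983e-01  1.21316871e-01  4.18478167e-01]
 [-9.99672783e-01 -3.42807942e-04 -2.55775020e-02  1.19458131e-01]
 [ 2.54300722e-02 -1.21347860e-01 -9.92284238e-01  1.27052356e+00]
 [ 0.00000000e+00  0.00000000e+00  0.00000000e+00  1.00000000e+00]]
{'time': 0.1, 'q': array([ 1.11309331e+00,  2.64686149e-01,  1.60524832e+00, -1.37105406e-05,
        1.27370204e+00, -3.69021962e-02]), 'joint_vel': array([ 0.00101148, -0.00190525, -0.00254511,  0.00193714,  0.00026765,
        0.00084845]), 'joint_torque': array([-2.48116639e-04, -5.16706181e+01, -3.68591881e+01, -5.16049045e-05,
        6.27165733e-03,  2.19613418e-05]), 'tool_pos': array([0.27544471, 0.61551376, 0.23007503]), 'tcp_rot': array([-0.65601799, -3.07183522,  0.00311736]), 'wrist_force': array([-0.64350305, -0.30071869,  0.37950491]), 'torque': array([-0.00920352, -0.02169718, -0.01931062]), 'width': 1.0014686241398179}
```

View pics/scene0.png

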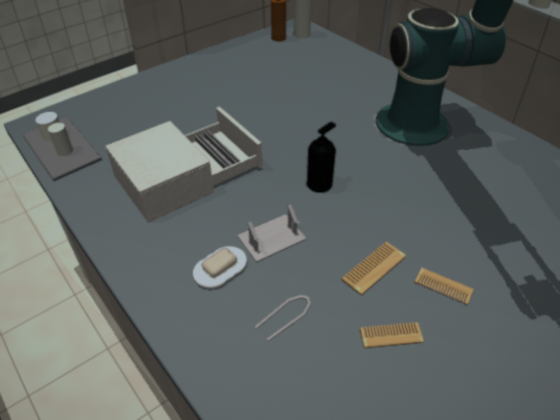

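View pics/top0.png

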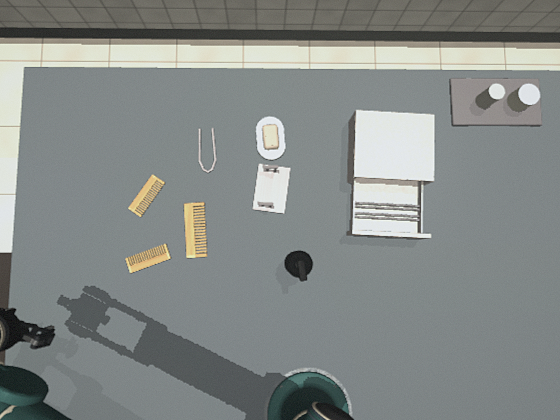

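Lookalikes in the top view are combs at (195,230), (148,195) and (148,258). The one at (195,230) looks largest. I'll check it in a close crop together with the rest.

```bash
cat > h.py <<'E'
import numpy as np, cv2
from workcell import *
def ray(n,uv):
    i=camera_info(n);K=np.array(i["intrinsics"]);T=np.array(i["pose"])
    p=cv2.undistortPoints(np.array(uv,float).reshape(-1,1,2),K,np.array(i["dist_coeffs"])).reshape(-1,2)
    return T[:3,3],np.c_[p,np.ones(len(p))]@T[:3,:3].T
def onz(n,uv,z):
    o,d=ray(n,uv); return o+d*((z-o[2])/d[:,2])[:,None]
def proj(n,P):
    i=camera_info(n);K=np.array(i["intrinsics"]);T=np.linalg.inv(np.array(i["pose"]))
    return cv2.projectPoints(np.array(P,float).reshape(-1,1,3),cv2.Rodrigues(T[:3,:3])[0],T[:3,3],K,np.array(i["dist_coeffs"]))[0].reshape(-1,2)
def crop(im,u0,v0,u1,v1,s): return cv2.resize(im[v0:v1,u0:u1],None,fx=s,fy=s,interpolation=cv2.INTER_CUBIC)
E
python3 - <<'E'
from h import *
t=cv2.imread("pics/top0.png");s=cv2.imread("pics/scene0.png")
a=crop(t,120,155,300,275,4.4);cv2.imwrite("pics/c1.png",a);print(a.shape)
b=crop(s,225,190,425,310,4);cv2.imwrite("pics/c2.png",b)
d=crop(t,340,100,445,245,4);cv2.imwrite("pics/c3.png",d)
hsv=cv2.cvtColor(t,cv2.COLOR_BGR2HSV)
m=((hsv[...,0]>10)&(hsv[...,0]<28)&(hsv[...,1]>90)&(hsv[...,2]>80)).astype(np.uint8)
m=cv2.morphologyEx(m,cv2.MORPH_CLOSE,np.ones((5,5),np.uint8))
n,l,st,c=cv2.connectedComponentsWithStats(m)
for k in range(1,n):
    if st[k,4]>200:
        cs=cv2.findContours((l==k).astype(np.uint8),0,2)[0][0]
        r=cv2.minAreaRect(cs);bx=onz("top",cv2.boxPoints(r),.009)
        print(r,st[k,4],"world ctr",bx.mean(0),np.linalg.norm(np.diff(bx,axis=0),axis=1),bx[:,:2].round(4).tolist())
E
```

```text
(528, 792, 3)
((146.25672912597656, 195.04052734375), (15.112194061279297, 41.84915542602539), 35.53767395019531) 608 world ctr [0.57886055 0.43682963 0.009     ] [0.11359335 0.04218311 0.11339589] [[0.5438, 0.4856], [0.6382, 0.4223], [0.6137, 0.388], [0.5198, 0.4515]]
((195.08755493164062, 229.45704650878906), (54.13398742675781, 20.511507034301758), 87.0643310546875) 1091 world ctr [0.4846687  0.30194699 0.009     ] [0.05599651 0.14759808 0.05522156] [[0.5568, 0.335], [0.5597, 0.2791], [0.4124, 0.2693], [0.4098, 0.3244]]
((147.79823303222656, 258.0406494140625), (15.334980010986328, 43.157012939453125), 69.86369323730469) 635 world ctr [0.40740802 0.42745594 0.009     ] [0.11459159 0.04159911 0.1142038 ] [[0.4069, 0.4889], [0.4465, 0.3813], [0.4077, 0.3662], [0.3685, 0.4734]]
```

View pics/c1.png

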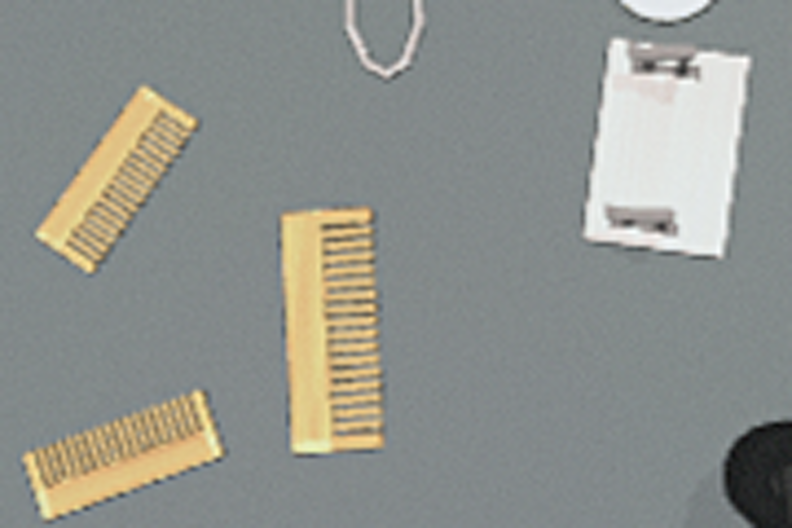

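View pics/c2.png

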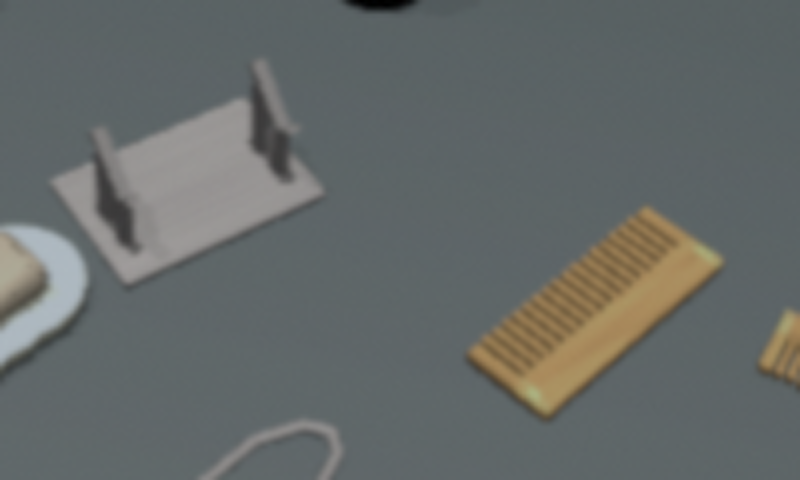

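View pics/c3.png

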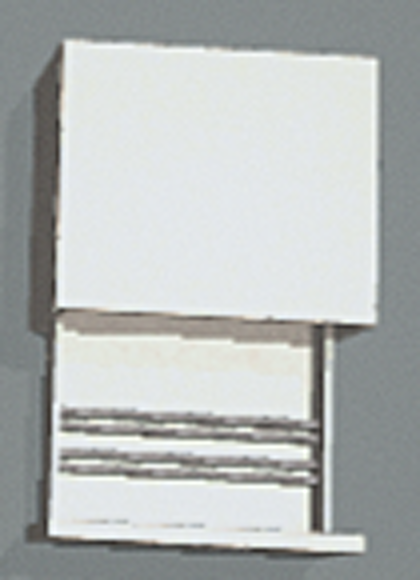

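```bash
cat > fit.py <<'E'
from h import *
def un(c,u0,v0,s): return (np.array(c,float)+.5)/s-.5+[u0,v0]
def ang(v): return np.degrees(np.arctan2(v[1],v[0])).round(2)
r=onz("top",un([(612,38),(750,57),(723,257),(585,238)],120,155,4.4),.006)
print("rest",r.mean(0),"xang",ang(r[0]-r[3]),ang(r[1]-r[2]),"y-90",ang(r[0]-r[1])-90,ang(r[3]-r[2])-90,np.linalg.norm(np.roll(r,1,0)-r,axis=1))
v=onz("top",un([(65,40),(378,58),(375,325),(55,308)],340,100,4),.1)
print("van",v.mean(0),"xang",ang(v[0]-v[3]),ang(v[1]-v[2]),"y-90",ang(v[0]-v[1])-90,ang(v[3]-v[2])-90,np.linalg.norm(np.roll(v,1,0)-v,axis=1))
f=onz("top",un([(50,538),(363,550)],340,100,4),.088);print("front",f,ang(f[0]-f[1])-90)
b=onz("top",un([(62,427),(318,440),(60,468),(316,480)],340,100,4),.036);print("ribs mid",b)
E
python3 fit.py
python3 - <<'E'
from h import *
t=cv2.imread("pics/top0.png")
g=t[:,390].astype(int).mean(1) if False else t[195:240,385:395].mean((1,2))
print(g.round().astype(int).tolist())
E
```

```text
rest [0.5988385  0.09384123 0.006     ] xang -7.49 -7.98 y-90 -7.840000000000003 -7.890000000000001 [0.12841839 0.08832162 0.12849275 0.08723002]
van [ 0.6992068 -0.2259229  0.1      ] xang -3.48 -3.23 y-90 -3.069999999999993 -2.980000000000004 [0.17911337 0.2078453  0.17878565 0.2086323 ]
front [[ 0.46746113 -0.11212928  0.088     ]
 [ 0.45938121 -0.31495545  0.088     ]] -2.280000000000001
ribs mid [[ 0.54452306 -0.13222804  0.036     ]
 [ 0.53562899 -0.30654747  0.036     ]
 [ 0.51672185 -0.13019734  0.036     ]
 [ 0.50845325 -0.30405906  0.036     ]]
[229, 229, 229, 229, 229, 229, 232, 230, 185, 139, 104, 166, 180, 144, 123, 236, 232, 234, 214, 156, 125, 135, 189, 138, 126, 230, 232, 231, 231, 231, 230, 230, 231, 230, 232, 226, 207, 231, 231, 236, 228, 100, 75, 98, 134]
```

The rest spans top-view px ≈(253–290, 164–213) with its lips to world +y. The vanity's slot is at about v=211 in the top view. The big comb measures 148×56 mm, with its spine to +y. Next I'll plan the approach.

```bash
cat > plan.py <<'E'
import sys
from h import *
from scipy.spatial.transform import Rotation as R
# usage: plan.py x y z psi_deg n [dir]
def cur():
    s=read_state();M=R.from_rotvec(s["tcp_rot"]).as_matrix();return s["tool_pos"],np.arctan2(M[1,1],M[0,1]),s
def plan(x,y,z,psi,n,d=0):
    p,a,s=cur();D=np.radians(psi)-a;D=(D+np.pi)%(2*np.pi)-np.pi
    if d and np.sign(D)!=d:D+=2*np.pi*d
    st=(np.array([x,y,z])-p)/n
    print("pos",p.round(4),"psi",np.degrees(a).round(1),"q",s["q"].round(2),"F",s["wrist_force"].round(1),"w",(s["width"]*85.4).round(1),"t",s["time"])
    o=[]
    for k in range(n):
        b=a+D*k/n
        o.append([round(float(v),4) for v in (st@[-np.sin(b),np.cos(b),0],st@[np.cos(b),np.sin(b),0],-st[2],-D/n/2/np.pi)])
    for k in range(0,n,5):print(o[k:k+5])
if __name__=="__main__":plan(*map(float,sys.argv[1:5]),int(sys.argv[5]),int(sys.argv[6]) if len(sys.argv)>6 else 0)
E
sed -i 's/plan(\*map(float,sys.argv\[1:5\])/plan(*map(float,sys.argv[1:5])/' plan.py; python3 plan.py .4847 .3019 .10 -86 16 -1
```

```text
Traceback (most recent call last):
  File "plan.py", line 17, in <module>
    if __name__=="__main__":plan(*map(float,sys.argv[1:5]),int(sys.argv[5]),int(sys.argv[6]) if len(sys.argv)>6 else 0)
                            ~~~~^^^^^^^^^^^^^^^^^^^^^^^^^^^^^^^^^^^^^^^^^^^^^^^^^^^^^^^^^^^^^^^^^^^^^^^^^^^^^^^^^^^^^^^
  File "plan.py", line 11, in plan
    print("pos",p.round(4),"psi",np.degrees(a).round(1),"q",s["q"].round(2),"F",s["wrist_force"].round(1),"w",(s["width"]*85.4).round(1),"t",s["time"])
                                                                                                              ^^^^^^^^^^^^^^^^^^^^^^^
AttributeError: 'float' object has no attribute 'round'
```

```bash
sed -i 's/(s\["width"\]\*85.4).round(1)/round(s["width"]*85.4,1)/' plan.py; python3 plan.py .4847 .3019 .10 -86 16 -1
```

```text
pos [0.2754 0.6155 0.2301] psi 65.9 q [ 1.11  0.26  1.61 -0.    1.27 -0.04] F [-0.6 -0.3  0.4] w 85.5 t 0.1
[[-0.0199, -0.0125, 0.0081, 0.0264], [-0.0217, -0.0091, 0.0081, 0.0264], [-0.0229, -0.0054, 0.0081, 0.0264], [-0.0235, -0.0015, 0.0081, 0.0264], [-0.0234, 0.0024, 0.0081, 0.0264]]
[[-0.0227, 0.0062, 0.0081, 0.0264], [-0.0214, 0.0099, 0.0081, 0.0264], [-0.0195, 0.0133, 0.0081, 0.0264], [-0.017, 0.0163, 0.0081, 0.0264], [-0.0141, 0.0189, 0.0081, 0.0264]]
[[-0.0108, 0.0209, 0.0081, 0.0264], [-0.0072, 0.0224, 0.0081, 0.0264], [-0.0034, 0.0233, 0.0081, 0.0264], [0.0005, 0.0236, 0.0081, 0.0264], [0.0044, 0.0232, 0.0081, 0.0264]]
[[0.0081, 0.0221, 0.0081, 0.0264]]
```

Emit:
play_rows(
  motion=[
    [-0.02, -0.0125, 0.008, 0.0264, 66],
    [-0.0217, -0.009, 0.008, 0.0264, 66],
    [-0.023, -0.0055, 0.008, 0.0264, 66],
    [-0.0235, -0.0015, 0.008, 0.0264, 66],
    [-0.0235, 0.0025, 0.008, 0.0264, 66],
  ],
  squeeze=25,
)

```text
time: 0.72
tool_pos: [0.3413, 0.5171, 0.1904]
tcp_rot: [1.845, 2.543, -0.002]
wrist_force: [-0.2, 0.2, -0.4]
width: 0.775
```

Emit:
play_rows(
  motion=[
    [-0.0227, 0.006, 0.008, 0.0264, 66],
    [-0.0214, 0.01, 0.008, 0.0264, 66],
    [-0.0195, 0.0133, 0.008, 0.0264, 66],
    [-0.017, 0.0163, 0.008, 0.0264, 66],
    [-0.014, 0.019, 0.008, 0.0264, 66],
  ],
)

```text
time: 1.35
tool_pos: [0.4067, 0.419, 0.1505]
tcp_rot: [2.713, 1.583, -0.002]
wrist_force: [0.4, 0.3, 0.1]
width: 0.772
```

Emit:
play_rows(
  motion=[
    [-0.011, 0.021, 0.008, 0.0264, 66],
    [-0.007, 0.0225, 0.008, 0.0264, 66],
    [-0.0035, 0.0233, 0.008, 0.0264, 66],
    [0.0005, 0.0236, 0.008, 0.0264, 66],
    [0.0045, 0.0232, 0.008, 0.0264, 66],
  ],
)

```text
time: 1.98
tool_pos: [0.4719, 0.3207, 0.1105]
tcp_rot: [3.121, 0.356, -0.001]
wrist_force: [-1.1, -0.5, -0.9]
width: 0.775
```

Emit:
play_rows(
  motion=[
    [0.008, 0.022, 0.008, 0.0264, 66],
    [0, 0, 0, 0, 66],
  ],
)

```text
time: 2.22
tool_pos: [0.4845, 0.3005, 0.102]
tcp_rot: [3.139, 0.103, -0.004]
wrist_force: [0.4, 0.4, -0.8]
width: 0.768
```

```bash
python3 plan.py .4847 .3019 .03 -86 3; python3 - <<'E'
from h import *
a=crop(read_camera("scene")[:,:,::-1],310,170,480,300,4.6);cv2.imwrite("pics/g1.png",a)
cv2.imwrite("pics/top1.png",read_camera("top")[:,:,::-1])
E
```

```text
pos [0.4845 0.3005 0.102 ] psi -86.2 q [ 0.51  0.18  1.95 -0.    1.01  2.02] F [ 0.4  0.4 -0.8] w 65.6 t 2.225
[[0.0001, -0.0004, 0.024, -0.0002], [0.0001, -0.0004, 0.024, -0.0002], [0.0001, -0.0004, 0.024, -0.0002]]
```

Emit:
play_rows(
  motion=[
    [0, -0.0014, 0.03, 0, 66],
    [0, 0, 0.03, 0, 66],
    [0, 0, 0.025, 0, 66],
    [0, 0, 0, 0, 66],
  ],
)

```text
time: 2.82
tool_pos: [0.4823, 0.3033, 0.0164]
tcp_rot: [3.138, 0.109, -0.007]
wrist_force: [0.1, -0.5, 1.4]
width: 0.775
```

```bash
python3 - <<'E'
from h import *
s=read_camera("scene")[:,:,::-1];t=read_camera("top")[:,:,::-1]
cv2.imwrite("pics/s2.png",s);cv2.imwrite("pics/t2.png",t)
cv2.imwrite("pics/g2.png",np.hstack([cv2.resize(crop(s,320,200,440,310,4),(400,400)),cv2.resize(crop(t,150,180,240,280,4),(400,400))]))
E
```

```text
(no output)
```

View pics/g2.png

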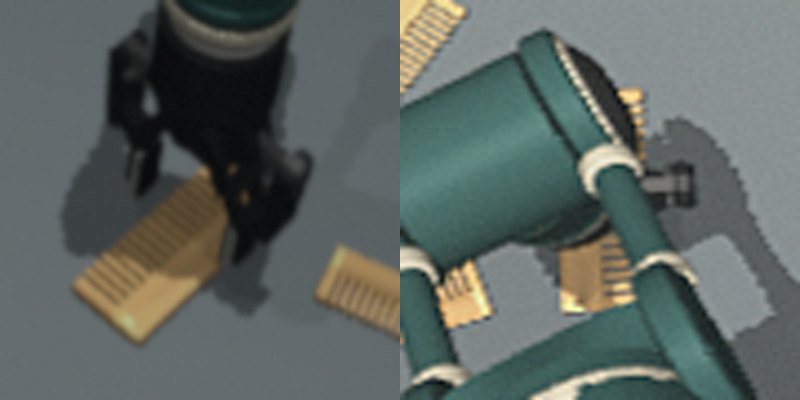

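The gripper straddles the comb: one finger is beyond the spine at about (245,250) and the other on the teeth side at about (145,180). I'll lower until it touches.

Emit:
play_rows(
  motion=[
    [0, 0, 0.005, 0, 66],
    [0, 0, 0.004, 0, 66],
    [0, 0, 0.003, 0, 66],
    [0, 0, 0, 0, 66],
  ],
)

```text
time: 3.42
tool_pos: [0.4844, 0.3033, 0.0061]
tcp_rot: [3.14, 0.105, -0.001]
wrist_force: [0.1, -0.5, -0.7]
width: 0.772
```

Emit:
play_rows(
  motion=[
    [0, 0, 0.003, 0, 66],
    [0, 0, 0, 0, 66],
  ],
)

```text
time: 3.68
tool_pos: [0.4845, 0.3033, 0.003]
tcp_rot: [3.14, 0.105, -0.001]
wrist_force: [-0.2, -1.2, -0.6]
width: 0.776
```

Emit:
play_rows(
  motion=[
    [0, 0, 0.002, 0, 66],
    [0, 0, 0, 0, 66],
  ],
)

```text
time: 3.92
tool_pos: [0.4846, 0.3034, 0.0011]
tcp_rot: [3.14, 0.105, -0.001]
wrist_force: [0.2, 0.5, -0.1]
width: 0.768
```

Emit:
play_rows(
  motion=[
    [0, 0, 0.002, 0, 66],
    [0, 0, 0, 0, 66],
  ],
)

```text
time: 4.18
tool_pos: [0.4845, 0.3034, -0.0009]
tcp_rot: [3.14, 0.105, -0.001]
wrist_force: [-0.4, -0.4, 0.1]
width: 0.77
```

Emit:
play_rows(
  motion=[
    [0, 0, 0.002, 0, 66],
    [0, 0, 0, 0, 66],
  ],
)

```text
time: 4.42
tool_pos: [0.4845, 0.3034, -0.0029]
tcp_rot: [3.14, 0.105, -0.001]
wrist_force: [-0.1, 0.6, 0.6]
width: 0.774
```

Emit:
play_rows(
  motion=[
    [0, 0, 0.001, 0, 66],
    [0, 0, 0, 0, 66],
  ],
)

```text
time: 4.68
tool_pos: [0.4846, 0.3034, -0.0038]
tcp_rot: [3.14, 0.105, -0.0]
wrist_force: [-1.1, -0.1, -0.1]
width: 0.77
```

Emit:
play_rows(
  motion=[
    [0, 0, 0, 0, 58],
    [0, 0, 0, 0, 54],
    [0, 0, 0, 0, 50],
    [0, 0, 0, 0, 50],
  ],
  squeeze=30,
)

```text
time: 5.18
tool_pos: [0.485, 0.3037, -0.0034]
tcp_rot: [-3.14, -0.105, -0.001]
wrist_force: [0.5, 0.2, 2.9]
width: 0.645
```

Emit:
play_rows(
  motion=[
    [0, 0, -0.002, 0, 50],
    [0, 0, -0.01, 0, 50],
    [0, 0, -0.02, 0, 50],
    [0, 0, -0.03, 0, 50],
    [0, 0, -0.03, 0, 50],
  ],
)

```text
time: 5.8
tool_pos: [0.485, 0.3036, 0.0905]
tcp_rot: [-3.139, -0.105, -0.002]
wrist_force: [0.2, 0.7, -0.6]
width: 0.643
```

```bash
python3 - <<'E'
from h import *
s=read_camera("scene")[:,:,::-1]
cv2.imwrite("pics/s3.png",s);cv2.imwrite("pics/g3.png",crop(s,300,130,450,290,3.6))
E
python3 plan.py .4847 .3019 .16 -86 2 
```

```text
pos [0.4878 0.3053 0.0953] psi -86.2 q [ 0.52  0.19  1.96 -0.    0.98  2.02] F [1.2 0.2 2.1] w 54.9 t 5.85
[[-0.0016, 0.0016, -0.0323, -0.0002], [-0.0016, 0.0016, -0.0323, -0.0002]]
```

View pics/g3.png

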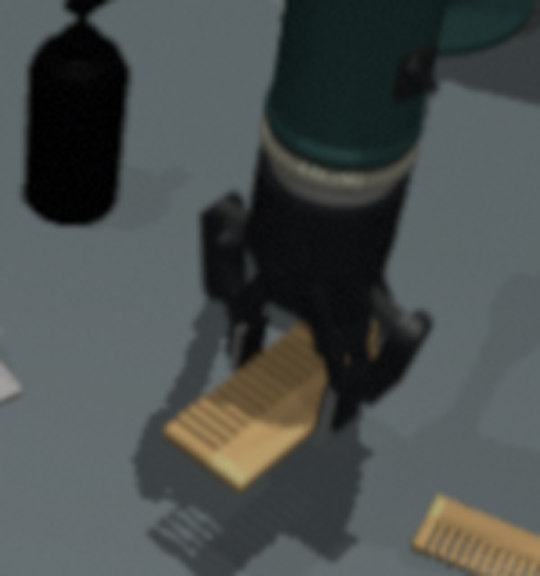

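```bash
cat > ov.py <<'E'
from h import *
def fr(o,a,P):
    a=np.radians(a);P=np.array(P,float).reshape(-1,3);return np.c_[o[0]+P[:,0]*np.cos(a)-P[:,1]*np.sin(a),o[1]+P[:,0]*np.sin(a)+P[:,1]*np.cos(a),P[:,2]]
RO,RA=(.5988,.0938),-7.8
VO,VA=(.6992,-.2259),-3.2
def lines(d):
    L=[]
    m=lambda *p:np.array(p)/1000.
    for x in(-50,50): L.append(fr(RO,RA,m((x,-6.3,73.3),(x,22,45),(x,29.8,52.8))))
    L.append(fr(RO,RA,m((-65,-45,6),(65,-45,6),(65,45,6),(-65,45,6),(-65,-45,6))))
    L.append(fr(VO,VA,m((-90,-105,100),(90,-105,100),(90,105,100),(-90,105,100),(-90,-105,100))))
    sx=-90-57-(d-115)
    for o in(-6.5,6.5): L.append(fr(VO,VA,m((sx+o,-90,36),(sx+o,90,36))))
    for o in(-58,-70): L.append(fr(VO,VA,m((sx+o,-103,88),(sx+o,103,88))))
    return L
def draw(n,im,box,s,d):
    u0,v0,u1,v1=box;a=crop(im,u0,v0,u1,v1,s)
    for l in lines(d):
        q=((proj(n,l)-[u0,v0]+.5)*s-.5)
        cv2.polylines(a,[np.round(q*8).astype(int).reshape(-1,1,2)],False,(0,0,255),1,cv2.LINE_AA,3)
    return a
if __name__=="__main__":
    t=cv2.imread("pics/top0.png");s=cv2.imread("pics/scene0.png")
    f=lambda n,im,b,sc:cv2.resize(draw(n,im,b,sc,137),(400,300))
    g=np.vstack([np.hstack([f("top",t,(230,155,310,215),5),f("scene",s,(225,195,321,267),400/96)]),
                 np.hstack([f("top",t,(340,160,445,239),400/105),f("scene",s,(170,90,290,180),400/120)])])
    cv2.imwrite("pics/ov.png",g)
E
python3 ov.py; python3 plan.py .5992 .0968 .15 82.2 18 1
```

```text
pos [0.4878 0.3053 0.0953] psi -86.2 q [ 0.52  0.19  1.96 -0.    0.98  2.02] F [1.2 0.2 2.1] w 54.9 t 5.85
[[0.0054, 0.012, -0.003, -0.026], [0.0034, 0.0127, -0.003, -0.026], [0.0013, 0.0131, -0.003, -0.026], [-0.0009, 0.0131, -0.003, -0.026], [-0.003, 0.0128, -0.003, -0.026]]
[[-0.005, 0.0121, -0.003, -0.026], [-0.0069, 0.0112, -0.003, -0.026], [-0.0086, 0.0099, -0.003, -0.026], [-0.0101, 0.0083, -0.003, -0.026], [-0.0114, 0.0066, -0.003, -0.026]]
[[-0.0123, 0.0047, -0.003, -0.026], [-0.0129, 0.0026, -0.003, -0.026], [-0.0131, 0.0005, -0.003, -0.026], [-0.013, -0.0017, -0.003, -0.026], [-0.0126, -0.0038, -0.003, -0.026]]
[[-0.0118, -0.0058, -0.003, -0.026], [-0.0107, -0.0076, -0.003, -0.026], [-0.0093, -0.0092, -0.003, -0.026]]
```

View pics/ov.png

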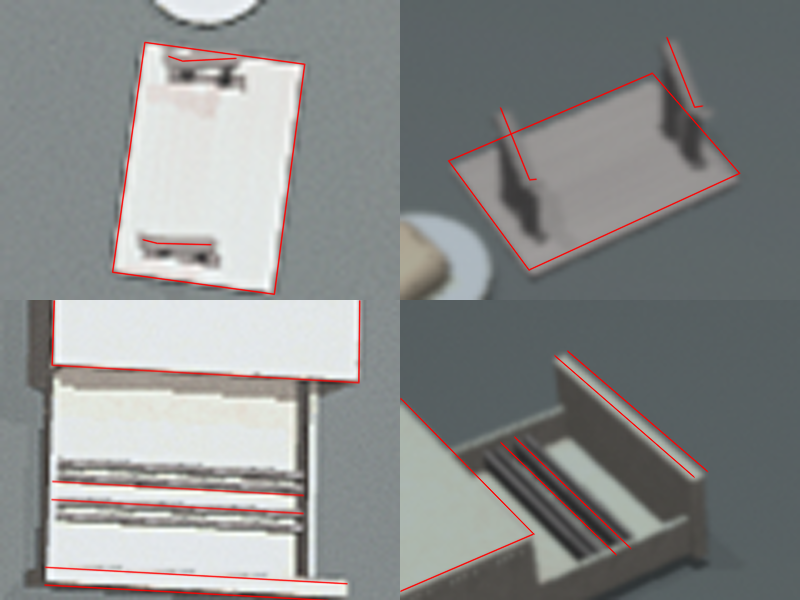

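The overlay matches the rest, box, panel and slot in both views, with the drawer about 137 mm out. Carrying the comb to the rest now.

Emit:
play_rows(
  motion=[
    [0.0054, 0.012, -0.003, -0.026, 50],
    [0.0034, 0.0127, -0.003, -0.026, 50],
    [0.0013, 0.013, -0.003, -0.026, 50],
    [-0.001, 0.013, -0.003, -0.026, 50],
    [-0.003, 0.0128, -0.003, -0.026, 50],
  ],
)

```text
time: 6.48
tool_pos: [0.516, 0.2454, 0.1045]
tcp_rot: [2.836, 1.351, 0.002]
wrist_force: [0.0, 0.2, -0.5]
width: 0.648
```

Emit:
play_rows(
  motion=[
    [-0.005, 0.012, -0.003, -0.026, 50],
    [-0.007, 0.011, -0.003, -0.026, 50],
    [-0.0086, 0.01, -0.003, -0.026, 50],
    [-0.01, 0.0083, -0.003, -0.026, 50],
    [-0.0114, 0.0066, -0.003, -0.026, 50],
  ],
)

```text
time: 7.1
tool_pos: [0.5468, 0.1876, 0.1194]
tcp_rot: [2.066, 2.366, 0.002]
wrist_force: [-0.2, 0.5, -0.5]
width: 0.646
```

Emit:
play_rows(
  motion=[
    [-0.0123, 0.0047, -0.003, -0.026, 50],
    [-0.013, 0.0026, -0.003, -0.026, 50],
    [-0.013, 0.0005, -0.003, -0.026, 50],
    [-0.013, -0.0017, -0.003, -0.026, 50],
    [-0.0126, -0.0038, -0.003, -0.026, 50],
  ],
)

```text
time: 7.72
tool_pos: [0.5778, 0.1297, 0.1345]
tcp_rot: [0.956, 2.991, 0.001]
wrist_force: [-0.3, 0.3, 0.5]
width: 0.64
```

Emit:
play_rows(
  motion=[
    [-0.0118, -0.0058, -0.003, -0.026, 50],
    [-0.0107, -0.0076, -0.003, -0.026, 50],
    [-0.0093, -0.0092, -0.003, -0.026, 50],
    [0, 0, 0, 0, 50],
  ],
)

```text
time: 8.22
tool_pos: [0.5967, 0.0948, 0.1435]
tcp_rot: [0.215, 3.132, 0.0]
wrist_force: [1.0, -0.9, -0.5]
width: 0.646
```

```bash
python3 plan.py .5992 .0968 .085 82.2 4;python3 - <<'E'
from h import *
s=read_camera("scene")[:,:,::-1]
cv2.imwrite("pics/s4.png",s)
E
```

```text
pos [0.5967 0.0948 0.1435] psi 82.1 q [ 0.12  0.2   1.85 -0.    1.09 -1.32] F [ 1.  -0.9 -0.5] w 55.2 t 8.225
[[-0.0005, 0.0006, 0.0146, -0.0], [-0.0005, 0.0006, 0.0146, -0.0], [-0.0005, 0.0006, 0.0146, -0.0], [-0.0005, 0.0006, 0.0146, -0.0]]
```

Emit:
play_rows(
  motion=[
    [-0.0005, 0.0006, 0.0146, 0, 50],
    [-0.0005, 0.0006, 0.0146, 0, 50],
    [-0.0005, 0.0006, 0.0146, 0, 50],
    [-0.0005, 0.0004, 0.0146, 0, 50],
    [0, 0, 0.005, 0, 50],
  ],
)

```text
time: 8.9
tool_pos: [0.5971, 0.0972, 0.0768]
tcp_rot: [-0.211, -3.132, 0.001]
wrist_force: [-0.0, 0.7, -0.4]
width: 0.644
```

Emit:
play_rows(
  motion=[
    [0, 0, 0.003, 0, 50],
    [0, 0, 0, 0, 50],
  ],
)

```text
time: 9.15
tool_pos: [0.5985, 0.0972, 0.0761]
tcp_rot: [0.211, 3.134, 0.0]
wrist_force: [-0.6, -0.0, -1.2]
width: 0.647
```

Emit:
play_rows(
  motion=[
    [0, 0, 0.003, 0, 50],
    [0, 0, 0, 0, 50],
  ],
)

```text
time: 9.4
tool_pos: [0.5983, 0.0972, 0.073]
tcp_rot: [0.211, 3.134, 0.0]
wrist_force: [0.9, -0.0, -1.0]
width: 0.642
```

Emit:
play_rows(
  motion=[
    [0, 0, 0.002, 0, 50],
    [0, 0, 0, 0, 50],
  ],
)

```text
time: 9.65
tool_pos: [0.5981, 0.0972, 0.0708]
tcp_rot: [-0.211, -3.134, 0.0]
wrist_force: [-0.6, 0.5, -0.6]
width: 0.645
```

Emit:
play_rows(
  motion=[
    [0, 0, 0.001, 0, 50],
    [0, 0, 0, 0, 50],
  ],
)

```text
time: 9.9
tool_pos: [0.5982, 0.0973, 0.0699]
tcp_rot: [0.211, 3.134, 0.0]
wrist_force: [0.0, -0.8, -1.0]
width: 0.648
```

Emit:
play_rows(
  motion=[
    [0, 0, 0.001, 0, 50],
    [0, 0, 0, 0, 50],
  ],
)

```text
time: 10.15
tool_pos: [0.5984, 0.0973, 0.0695]
tcp_rot: [0.211, 3.134, 0.0]
wrist_force: [-2.1, -0.0, 3.3]
width: 0.648
```

Emit:
play_rows(
  motion=[
    [0, 0, 0.001, 0, 50],
    [0, 0, 0, 0, 50],
  ],
)

```text
time: 10.4
tool_pos: [0.5984, 0.0973, 0.0692]
tcp_rot: [0.211, 3.134, -0.0]
wrist_force: [-2.7, 0.1, 8.9]
width: 0.644
```

Emit:
play_rows(
  motion=[
    [0, 0, -0.0015, 0, 50],
    [0, 0, 0, 0, 85],
    [0, 0, 0, 0, 85],
    [0, 0, 0, 0, 85],
    [0, 0, 0, 0, 85],
  ],
)

```text
time: 11.02
tool_pos: [0.5982, 0.0973, 0.0692]
tcp_rot: [-0.211, -3.134, 0.0]
wrist_force: [0.3, -0.1, 0.2]
width: 0.993
```

```bash
python3 plan.py .5992 .0968 .13 82.2 4;python3 - <<'E'
from h import *
s=read_camera("scene")[:,:,::-1];cv2.imwrite("pics/s5.png",s)
cv2.imwrite("pics/g5.png",crop(s,200,130,340,270,4))
E
```

```text
pos [0.5982 0.0973 0.0692] psi 82.3 q [ 0.12  0.28  1.9   0.    0.96 -1.32] F [ 0.3 -0.1  0.2] w 84.8 t 11.025
[[-0.0003, -0.0001, -0.0152, 0.0001], [-0.0003, -0.0001, -0.0152, 0.0001], [-0.0003, -0.0001, -0.0152, 0.0001], [-0.0003, -0.0001, -0.0152, 0.0001]]
```

View pics/g5.png

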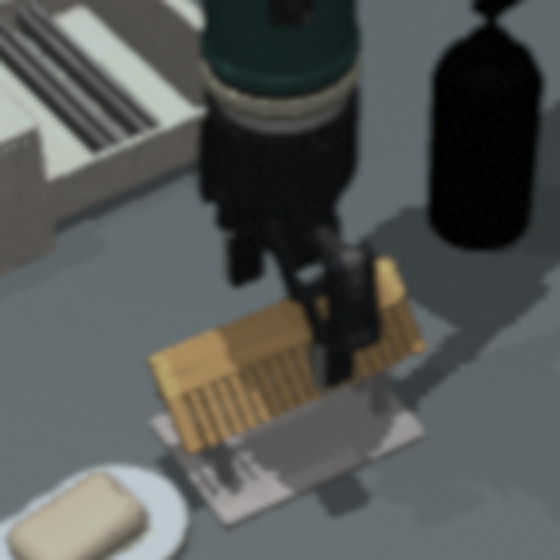

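```bash
python3 - <<'E'
from h import *
from ov import fr,RO,RA
c=.7071;L=lambda s,h:(22+(-s+h)*c,45+(s+h)*c)
P=[]
for x in(-76,74):
    for s,h in((0,9),(56,9),(56,0)): P.append((x,)+L(s,h))
q=(proj("scene",fr(RO,RA,np.array(P)/1000))-[200,130]+.5)*4-.5
for p,w in zip(P,q):print(np.round(p),w.round())
E
```

```text
[-76.  28.  51.] [428. 344.]
[-76. -11.  91.] [391. 250.]
[-76. -18.  85.] [385. 252.]
[74. 28. 51.] [189. 449.]
[ 74. -11.  91.] [150. 351.]
[ 74. -18.  85.] [145. 352.]
```

The comb is seated on the rest: its corners are at (150,357), (390,258), (425,350) and (185,450), within 1.5 px of prediction. Now I'll tip it upright in the V between slope and lips while closing the jaws.

Emit:
play_rows(
  motion=[
    [0, 0.004, 0, 0, 75],
    [0, 0.0006, 0, 0, 66],
    [0, 0, 0, 0, 60],
    [0, 0, 0, 0, 60],
  ],
  squeeze=25,
)

```text
time: 11.58
tool_pos: [0.5988, 0.1019, 0.0694]
tcp_rot: [-0.211, -3.135, 0.0]
wrist_force: [-0.2, 0.4, -0.5]
width: 0.702
```

Emit:
play_rows(
  motion=[
    [0, 0.0016, -0.0007, 0, 54],
    [0, 0.0016, -0.0007, 0, 48],
    [0, 0.0016, -0.0007, 0, 42],
    [0, 0.0017, -0.0007, 0, 36],
    [0, 0, 0, 0, 36],
  ],
)

```text
time: 12.2
tool_pos: [0.6, 0.1084, 0.0725]
tcp_rot: [0.211, 3.134, 0.001]
wrist_force: [-0.2, -1.0, 0.9]
width: 0.422
```

Emit:
play_rows(
  motion=[
    [0, 0.0016, -0.0007, 0, 30],
    [0, 0.0016, -0.0007, 0, 24],
    [0, 0.0016, -0.0007, 0, 18],
    [0, 0, 0, 0, 18],
  ],
)

```text
time: 12.7
tool_pos: [0.6003, 0.1134, 0.0742]
tcp_rot: [-0.21, -3.134, -0.0]
wrist_force: [0.2, -0.7, -0.7]
width: 0.214
```

```bash
python3 plan.py .6018 .1156 .0755 82.2 1;python3 - <<'E'
from h import *
s=read_camera("scene")[:,:,::-1];cv2.imwrite("pics/s6.png",s)
cv2.imwrite("pics/g6.png",crop(s,200,130,340,270,4))
E
```

```text
pos [0.6003 0.1134 0.0742] psi 82.3 q [ 0.15  0.29  1.89  0.    0.97 -1.29] F [ 0.2 -0.7 -0.7] w 18.3 t 12.7
[[-0.0012, 0.0024, -0.0013, 0.0004]]
```

View pics/g6.png

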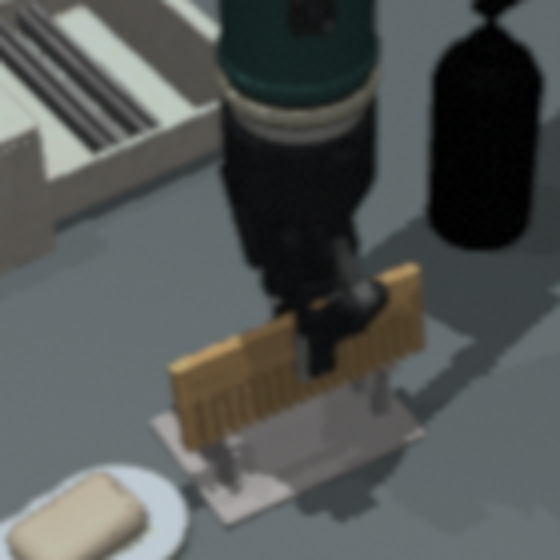

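The comb is nearly upright in the V and facing the fingers. Finishing the close.

Emit:
play_rows(
  motion=[
    [0, 0.0016, -0.0007, 0, 12],
    [0, 0.0007, -0.0003, 0, 6],
    [0, 0, 0, 0, 2],
    [0, 0, 0, 0, 2],
    [0, 0, 0, 0, 2],
  ],
  squeeze=40,
)

```text
time: 13.38
tool_pos: [0.6009, 0.1157, 0.0755]
tcp_rot: [0.211, 3.134, 0.001]
wrist_force: [0.8, 4.1, -0.3]
width: 0.092
```

Emit:
play_rows(
  motion=[
    [0, 0, -0.005, 0, 2],
    [0, 0, -0.015, 0, 2],
    [0, 0, -0.03, 0, 2],
    [0, 0, -0.03, 0, 2],
    [0, 0, 0, 0, 2],
  ],
)

```text
time: 14.0
tool_pos: [0.6033, 0.1153, 0.1596]
tcp_rot: [0.21, 3.127, 0.002]
wrist_force: [0.5, -0.3, -1.0]
width: 0.096
```

```bash
python3 plan.py .5295 -.2165 .17 -3.2 12;python3 - <<'E'
from h import *
s=read_camera("scene")[:,:,::-1];cv2.imwrite("pics/s7.png",s)
cv2.imwrite("pics/g7.png",crop(s,200,90,340,270,3.3))
E
```

```text
pos [0.6033 0.1153 0.1596] psi 82.3 q [ 0.15  0.2   1.82 -0.    1.12 -1.29] F [ 0.5 -0.3 -1. ] w 8.2 t 14.0
[[0.0024, -0.0282, -0.0009, 0.0198], [-0.0011, -0.0283, -0.0009, 0.0198], [-0.0046, -0.0279, -0.0009, 0.0198], [-0.0081, -0.0272, -0.0009, 0.0198], [-0.0114, -0.0259, -0.0009, 0.0198]]
[[-0.0145, -0.0243, -0.0009, 0.0198], [-0.0174, -0.0223, -0.0009, 0.0198], [-0.02, -0.02, -0.0009, 0.0198], [-0.0224, -0.0174, -0.0009, 0.0198], [-0.0243, -0.0145, -0.0009, 0.0198]]
[[-0.026, -0.0113, -0.0009, 0.0198], [-0.0272, -0.008, -0.0009, 0.0198]]
```

View pics/g7.png

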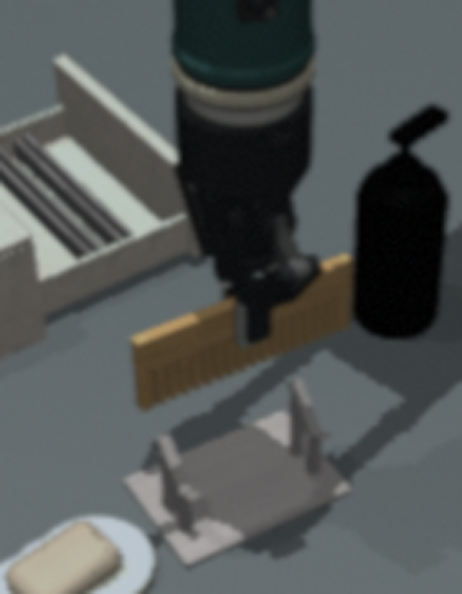

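The comb is held vertical, teeth down, and clear of the rest. Checking its height in the grip and the pump clearance.

```bash
python3 - <<'E'
from h import *
from ov import fr
p=np.array([.6033,.1153])
for dz in(.022,.026,.030):
    z=.1596-dz
    q=(proj("scene",fr(p,-7.7,[(.075,.0045,z),(.075,.0045,z+.056),(-.075,.0045,z)]))-[200,90]+.5)*3.3-.5
    print(dz,q.round().tolist())
print("pump",onz("top",[(298,262)],.08))
E
```

```text
0.022 [[143.0, 406.0], [138.0, 337.0], [353.0, 319.0]]
0.026 [[144.0, 411.0], [138.0, 342.0], [352.0, 324.0]]
0.03 [[144.0, 416.0], [139.0, 347.0], [352.0, 328.0]]
pump [[0.39673644 0.02738568 0.08      ]]
```

Emit:
play_rows(
  motion=[
    [0.0024, -0.0282, -0.001, 0.0198, 2],
    [-0.0011, -0.0283, -0.001, 0.0198, 2],
    [-0.0046, -0.028, -0.001, 0.0198, 2],
    [-0.008, -0.0272, -0.001, 0.0198, 2],
    [-0.0114, -0.026, -0.001, 0.0198, 2],
  ],
)

```text
time: 14.68
tool_pos: [0.5681, -0.024, 0.1585]
tcp_rot: [-1.165, -2.915, 0.002]
wrist_force: [-0.3, -0.2, -1.9]
width: 0.096
```

Emit:
play_rows(
  motion=[
    [-0.0145, -0.0243, -0.001, 0.0198, 2],
    [-0.0174, -0.0223, -0.001, 0.0198, 2],
    [-0.02, -0.02, -0.001, 0.0198, 2],
    [-0.0224, -0.0174, -0.001, 0.0198, 2],
    [-0.0243, -0.0145, -0.001, 0.0198, 2],
  ],
)

```text
time: 15.3
tool_pos: [0.5374, -0.1618, 0.1636]
tcp_rot: [-2.001, -2.418, 0.002]
wrist_force: [-0.0, 0.6, -0.4]
width: 0.094
```

Emit:
play_rows(
  motion=[
    [-0.026, -0.0113, 0, 0.0198, 2],
    [-0.0272, -0.008, 0, 0.0198, 2],
    [0, 0, 0, 0, 2],
    [0, 0, 0, 0, 2],
  ],
)

```text
time: 15.8
tool_pos: [0.5259, -0.2159, 0.1642]
tcp_rot: [-2.281, -2.157, 0.001]
wrist_force: [0.2, 0.5, -0.6]
width: 0.099
```

```bash
python3 plan.py .5295 -.2165 .09 -3.0 4
```

```text
pos [ 0.5259 -0.2159  0.1642] psi -3.2 q [-0.43  0.12  1.91  0.    1.12 -0.38] F [ 0.2  0.5 -0.6] w 8.5 t 15.8
[[-0.0001, 0.0009, 0.0185, -0.0001], [-0.0001, 0.0009, 0.0185, -0.0001], [-0.0001, 0.0009, 0.0185, -0.0001], [-0.0001, 0.0009, 0.0185, -0.0001]]
```

Emit:
play_rows(
  motion=[
    [0, 0.0009, 0.0185, 0, 2],
    [0, 0.0009, 0.0185, 0, 2],
    [0, 0.0009, 0.0185, 0, 2],
    [0, 0.0004, 0.0185, 0, 2],
    [0, 0, 0.018, 0, 2],
  ],
)

```text
time: 16.42
tool_pos: [0.5296, -0.2165, 0.0716]
tcp_rot: [-2.282, -2.158, 0.0]
wrist_force: [0.2, 0.3, -1.3]
width: 0.099
```

Emit:
play_rows(
  motion=[
    [0, 0, 0.003, 0, 2],
    [0, 0, 0, 0, 2],
  ],
)

```text
time: 16.68
tool_pos: [0.5299, -0.2168, 0.0701]
tcp_rot: [-2.283, -2.158, 0.0]
wrist_force: [0.1, -1.4, 0.4]
width: 0.096
```

Emit:
play_rows(
  motion=[
    [0, 0, 0.003, 0, 2],
    [0, 0, 0, 0, 2],
  ],
)

```text
time: 16.92
tool_pos: [0.5302, -0.2169, 0.0678]
tcp_rot: [2.283, 2.157, 0.001]
wrist_force: [-0.2, -0.0, -0.7]
width: 0.096
```

Emit:
play_rows(
  motion=[
    [0, 0, 0.003, 0, 2],
    [0, 0, 0, 0, 2],
  ],
)

```text
time: 17.18
tool_pos: [0.5297, -0.2166, 0.0642]
tcp_rot: [-2.283, -2.158, 0.0]
wrist_force: [-0.6, 0.0, -0.3]
width: 0.099
```

Emit:
play_rows(
  motion=[
    [0, 0, 0.003, 0, 2],
    [0, 0, 0, 0, 2],
  ],
)

```text
time: 17.42
tool_pos: [0.5299, -0.2167, 0.0611]
tcp_rot: [2.283, 2.158, 0.0]
wrist_force: [1.1, -0.7, -1.1]
width: 0.101
```

Emit:
play_rows(
  motion=[
    [0, 0, 0.003, 0, 2],
    [0, 0, 0, 0, 2],
  ],
)

```text
time: 17.68
tool_pos: [0.5298, -0.2167, 0.058]
tcp_rot: [2.283, 2.158, 0.0]
wrist_force: [0.3, 0.4, -1.0]
width: 0.1
```

Emit:
play_rows(
  motion=[
    [0, 0, 0.003, 0, 2],
    [0, 0, 0, 0, 2],
  ],
)

```text
time: 17.92
tool_pos: [0.5298, -0.2167, 0.0551]
tcp_rot: [-2.283, -2.158, -0.0]
wrist_force: [0.7, -0.4, -1.9]
width: 0.097
```

Emit:
play_rows(
  motion=[
    [0, 0, 0.003, 0, 2],
    [0, 0, 0.003, 0, 2],
    [0, 0, 0, 0, 2],
  ],
)

```text
time: 18.3
tool_pos: [0.5298, -0.2166, 0.049]
tcp_rot: [-2.283, -2.158, 0.0]
wrist_force: [1.0, 0.4, -1.1]
width: 0.1
```

Emit:
play_rows(
  motion=[
    [0, 0, 0.003, 0, 2],
    [0, 0, 0.002, 0, 2],
    [0, 0, 0, 0, 2],
  ],
)

```text
time: 18.68
tool_pos: [0.5298, -0.2167, 0.0441]
tcp_rot: [-2.283, -2.158, 0.0]
wrist_force: [1.4, 0.0, -1.3]
width: 0.1
```

Emit:
play_rows(
  motion=[
    [0, 0, 0.002, 0, 2],
    [0, 0, 0, 0, 2],
  ],
)

```text
time: 18.92
tool_pos: [0.5298, -0.2167, 0.0422]
tcp_rot: [-2.283, -2.158, 0.0]
wrist_force: [1.6, -0.3, -1.1]
width: 0.098
```

Emit:
play_rows(
  motion=[
    [0, 0, 0.001, 0, 2],
    [0, 0, 0, 0, 2],
  ],
)

```text
time: 19.18
tool_pos: [0.5299, -0.2168, 0.0416]
tcp_rot: [2.283, 2.158, 0.0]
wrist_force: [0.2, 0.1, 2.2]
width: 0.099
```

Emit:
play_rows(
  motion=[
    [0, 0, 0.001, 0, 2],
    [0, 0, 0, 0, 2],
  ],
)

```text
time: 19.42
tool_pos: [0.5305, -0.2168, 0.0416]
tcp_rot: [2.282, 2.157, 0.001]
wrist_force: [-1.1, 1.4, 6.9]
width: 0.094
```

Emit:
play_rows(
  motion=[
    [0, 0, 0.001, 0, 2],
    [0, 0, 0, 0, 2],
  ],
)

```text
time: 19.68
tool_pos: [0.5314, -0.2168, 0.0415]
tcp_rot: [2.282, 2.156, 0.003]
wrist_force: [-1.1, 3.0, 11.4]
width: 0.096
```

The comb reached the slot floor: TCP z is 0.0416 with the expected 25.6 mm offset, so the floor is at 0.016. Releasing and retreating.

Emit:
play_rows(
  motion=[
    [0, 0, -0.0025, 0, 2],
    [0, 0, 0, 0, 20],
    [0, 0, 0, 0, 26],
    [0, 0, 0, 0, 26],
  ],
)

```text
time: 20.18
tool_pos: [0.5293, -0.2166, 0.0413]
tcp_rot: [-2.283, -2.157, 0.001]
wrist_force: [-0.3, 0.7, -0.5]
width: 0.303
```

Emit:
play_rows(
  motion=[
    [0, 0, -0.01, 0, 26],
    [0, 0, -0.03, 0, 26],
    [0, 0, -0.04, 0, 26],
    [0, 0, -0.04, 0, 26],
    [0, 0, -0.01, 0, 20],
  ],
)

```text
time: 20.8
tool_pos: [0.532, -0.2177, 0.1761]
tcp_rot: [2.278, 2.153, 0.004]
wrist_force: [0.2, -0.4, 1.1]
width: 0.235
```

```bash
python3 plan.py .412 -.21 .165 -93.2 10; python3 - <<'E'
from h import *
s=read_camera("scene")[:,:,::-1];cv2.imwrite("pics/s8.png",s)
E
```

```text
pos [ 0.532  -0.2177  0.1761] psi -3.2 q [-0.43  0.11  1.89 -0.    1.13 -0.38] F [ 0.2 -0.4  1.1] w 20.1 t 20.8
[[0.0001, -0.012, 0.0011, 0.025], [-0.0018, -0.0119, 0.0011, 0.025], [-0.0036, -0.0115, 0.0011, 0.025], [-0.0054, -0.0108, 0.0011, 0.025], [-0.007, -0.0098, 0.0011, 0.025]]
[[-0.0084, -0.0086, 0.0011, 0.025], [-0.0097, -0.0072, 0.0011, 0.025], [-0.0107, -0.0056, 0.0011, 0.025], [-0.0114, -0.0038, 0.0011, 0.025], [-0.0119, -0.002, 0.0011, 0.025]]
```

Emit:
play_rows(
  motion=[
    [0, -0.012, 0.001, 0.025, 10],
    [-0.0018, -0.012, 0.001, 0.025, 2],
    [-0.0036, -0.0115, 0.001, 0.025, 0],
    [-0.0054, -0.0108, 0.001, 0.025, 0],
    [-0.007, -0.0098, 0.001, 0.025, 0],
  ],
)

```text
time: 21.48
tool_pos: [0.4681, -0.2123, 0.1649]
tcp_rot: [-2.936, -1.112, 0.003]
wrist_force: [0.0, -0.4, -0.4]
width: -0.001
```

Emit:
play_rows(
  motion=[
    [-0.0084, -0.0086, 0.001, 0.025, 0],
    [-0.0097, -0.0072, 0.001, 0.025, 0],
    [-0.0107, -0.0056, 0.001, 0.025, 0],
    [-0.0114, -0.0038, 0.001, 0.025, 0],
    [-0.012, -0.002, 0.001, 0.025, 0],
  ],
)

```text
time: 22.1
tool_pos: [0.4079, -0.2082, 0.16]
tcp_rot: [-3.139, 0.097, 0.004]
wrist_force: [0.9, 0.1, 0.8]
width: 0.0
```

```bash
python3 plan.py .414 -.2105 .055 -93.2 4; python3 - <<'E'
from h import *
s=read_camera("scene")[:,:,::-1];t=read_camera("top")[:,:,::-1]
cv2.imwrite("pics/s9.png",s);cv2.imwrite("pics/t9.png",t)
g=np.hstack([cv2.resize(crop(s,170,80,290,200,4),(400,400)),cv2.resize(crop(t,340,140,445,245,4),(400,400))])
cv2.imwrite("pics/g9.png",g)
from ov import fr,VA
p=np.array([.5298,-.2167])
for z in(.072,.092): print(((proj("scene",fr(p,VA,[(0,.075,z),(0,-.075,z)]))-[170,80]+.5)*400/120).round().tolist(),((proj("top",fr(p,VA,[(0,.075,z),(0,-.075,z)]))-[340,140]+.5)*400/105).round().tolist())
E
```

```text
pos [ 0.4079 -0.2082  0.16  ] psi -93.5 q [-0.53 -0.09  2.13 -0.    1.11  1.11] F [0.9 0.1 0.8] w 0.0 t 22.1
[[0.0016, 0.0005, 0.0263, -0.0002], [0.0016, 0.0005, 0.0263, -0.0002], [0.0016, 0.0005, 0.0263, -0.0002], [0.0016, 0.0005, 0.0263, -0.0002]]
[[210.0, 237.0], [112.0, 145.0]] [[84.0, 265.0], [300.0, 277.0]]
[[208.0, 215.0], [110.0, 124.0]] [[91.0, 262.0], [310.0, 274.0]]
```

View pics/g9.png

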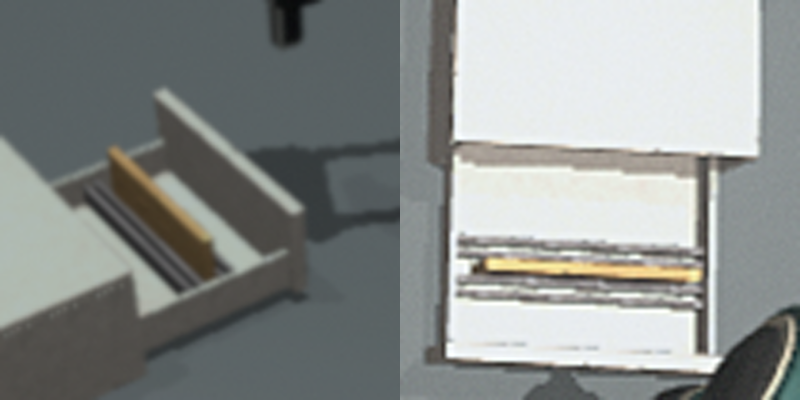

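The comb stands between the rib pairs of the middle slot, top edge at scene-crop (110,150)–(212,240). That matches a seated height of 72 mm. Now to shut the drawer.

Emit:
play_rows(
  motion=[
    [0.0016, 0.001, 0.0263, 0, 0],
    [0.0016, 0.001, 0.0263, 0, 0],
    [0.0016, 0.001, 0.0263, 0, 0],
    [0.0016, 0, 0.0263, 0, 0],
    [0, 0, 0, 0, 0],
  ],
)

```text
time: 22.82
tool_pos: [0.4134, -0.2108, 0.0538]
tcp_rot: [-3.137, 0.085, 0.009]
wrist_force: [0.9, -0.4, -0.1]
width: 0.001
```

Emit:
play_rows(
  motion=[
    [0.01, 0, 0, 0, 0],
    [0.01, 0, 0, 0, 0],
    [0.007, 0, 0, 0, 0],
    [0.007, 0, 0, 0, 0],
    [0.007, 0, 0, 0, 0],
  ],
)

```text
time: 23.45
tool_pos: [0.4567, -0.2145, 0.0567]
tcp_rot: [-3.14, 0.088, 0.001]
wrist_force: [-2.2, -0.3, 1.5]
width: 0.001
```

Emit:
play_rows(
  motion=[
    [0.01, 0, 0, 0, 0],
    [0.012, 0, 0, 0, 0],
    [0.012, 0, 0, 0, 0],
    [0.012, 0, 0, 0, 0],
    [0.012, 0, 0, 0, 0],
  ],
)

```text
time: 24.08
tool_pos: [0.5152, -0.2177, 0.0564]
tcp_rot: [-3.14, 0.088, 0.0]
wrist_force: [-1.8, 1.5, 1.0]
width: 0.001
```

Emit:
play_rows(
  motion=[
    [0.012, 0, 0, 0, 0],
    [0.012, 0, 0, 0, 0],
    [0.012, 0, 0, 0, 0],
    [0.01, 0, 0, 0, 0],
    [0.008, 0, 0, 0, 0],
  ],
)

```text
time: 24.7
tool_pos: [0.569, -0.2209, 0.0565]
tcp_rot: [3.14, -0.088, -0.0]
wrist_force: [-0.4, 1.3, 0.2]
width: 0.002
```

Emit:
play_rows(
  motion=[
    [0.005, 0, 0, 0, 0],
    [0.005, 0, 0, 0, 0],
    [0.003, 0, 0, 0, 0],
    [0, 0, 0, 0, 0],
  ],
)

```text
time: 25.2
tool_pos: [0.5819, -0.2219, 0.0568]
tcp_rot: [3.14, -0.089, 0.002]
wrist_force: [0.0, 0.3, -0.6]
width: -0.001
```

Emit:
play_rows(
  motion=[
    [0.003, 0, 0, 0, 0],
    [0.002, 0, 0, 0, 0],
    [0, 0, 0, 0, 0],
  ],
)

```text
time: 25.58
tool_pos: [0.5866, -0.2221, 0.0567]
tcp_rot: [3.14, -0.088, 0.001]
wrist_force: [-0.9, -0.8, 1.2]
width: -0.001
```

Emit:
play_rows(
  motion=[
    [0.002, 0, 0, 0, 0],
    [0.001, 0, 0, 0, 0],
    [0, 0, 0, 0, 0],
  ],
)

```text
time: 25.95
tool_pos: [0.5865, -0.222, 0.0567]
tcp_rot: [-3.14, 0.088, 0.009]
wrist_force: [-11.3, -0.2, 7.7]
width: 0.001
```

Emit:
play_rows(
  motion=[
    [0.002, 0, 0, 0, 0],
    [0, 0, 0, 0, 0],
  ],
)

```text
time: 26.2
tool_pos: [0.5865, -0.222, 0.0567]
tcp_rot: [-3.139, 0.088, 0.016]
wrist_force: [-17.0, -0.3, 13.4]
width: -0.001
```

Emit:
play_rows(
  motion=[
    [-0.006, 0, 0, 0, 0],
    [-0.02, 0, 0, 0, 0],
    [-0.04, 0, 0, 0, 0],
    [-0.03, 0, -0.03, 0, 0],
    [0, 0, -0.04, 0, 0],
  ],
)

```text
time: 26.82
tool_pos: [0.4923, -0.2156, 0.1252]
tcp_rot: [-3.138, 0.09, 0.006]
wrist_force: [1.8, -0.5, -0.5]
width: 0.001
```

Emit:
play_rows(
  motion=[
    [-0.02, 0.02, -0.04, 0, 0],
    [0, 0.04, -0.02, 0, 0],
    [0, 0.04, 0, 0, 0],
    [0, 0, 0, 0, 0],
  ],
)

```text
time: 27.32
tool_pos: [0.4705, -0.3181, 0.1875]
tcp_rot: [3.138, -0.093, 0.004]
wrist_force: [0.2, 0.7, -0.4]
width: 0.004
```

```bash
python3 - <<'E'
from h import *
s=read_camera("scene")[:,:,::-1];t=read_camera("top")[:,:,::-1]
cv2.imwrite("pics/s10.png",s);cv2.imwrite("pics/t10.png",t)
print("top col 370 rows 170-215",t[170:215,368:373].mean((1,2)).round().astype(int).tolist())
print("col 415",t[170:215,413:418].mean((1,2)).round().astype(int).tolist())
from ov import fr,VO,VA
for d in(0,.01):print(d,proj("top",fr(VO,VA,[(-.09-.057-.07+.115-d,y,.088) for y in(.103,0,-.103)])).round(1).tolist(), "box edge",proj("top",fr(VO,VA,[(-.09,0,.1)])).round(1).tolist())
# bystanders: change vs first pictures
a=cv2.imread("pics/top0.png").astype(int)
for n,b in dict(dish=(250,110,292,165),scraper=(190,120,222,178),pump=(280,245,318,285),combs=(120,165,172,280)).items():
    u0,v0,u1,v1=b;print(n,(abs(a-t)[v0:v1,u0:u1].max(2)>60).mean().round(4))
st=read_state();print(st["time"],st["tool_pos"],st["wrist_force"])
E
```

```text
top col 370 rows 170-215 [236, 235, 236, 236, 237, 236, 241, 223, 143, 239, 239, 243, 238, 98, 86, 94, 93, 88, 103, 141, 136, 134, 134, 134, 134, 133, 137, 145, 144, 144, 145, 144, 143, 145, 143, 143, 144, 143, 143, 144, 142, 144, 142, 144, 143]
col 415 [237, 237, 236, 236, 236, 235, 236, 237, 241, 233, 143, 181, 244, 239, 242, 217, 74, 88, 94, 94, 90, 104, 139, 135, 135, 138, 136, 139, 142, 144, 143, 145, 143, 144, 143, 144, 143, 144, 142, 143, 144, 142, 143, 142, 143]
0 [[352.9, 182.0], [392.1, 184.2], [431.2, 186.4]] box edge [[393.5, 179.0]]
0.01 [[352.8, 185.8], [392.0, 188.0], [431.2, 190.2]] box edge [[393.5, 179.0]]
dish 0.0
scraper 0.0
pump 0.0
combs 0.0
27.425 [ 0.46994666 -0.3154699   0.18635135] [-0.12894398  0.58693657 -0.24961839]
```

```bash
python3 -c "
from workcell import finish_job;print(finish_job())"
```

```text
the job is handed in; nothing more can be done
None
```

I turned the big comb upright on the steel rest and stood it teeth down on the floor of the middle slot. Then I pushed the drawer shut and handed the job in at about 27 s, with the arm clear of everything.

- **Comb in the slot:** it met the floor at the expected height of 16 mm. After I let go, the picture showed it standing between the rib pairs with its spine at about 72 mm. I have not seen the comb since the drawer closed.
- **Drawer:** it stopped solidly, with a 17 N push giving no further movement. In the last top picture the front panel's edge is within about 0.5 px (1 mm) of the shut position.
- **Other things:** the top picture showed no change at the soap dish, pump, scraper or the smaller combs.
- **Failures:** no check failed. Early estimates of the slot position differed by about 5 mm (0.5275 to 0.533 m in x). I went in near the middle and felt no rib contact.

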